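Feed a marking nest from a spring-lift adapter magazine

ROBOT

A 6-joint arm with a two-finger parallel gripper is mounted at the origin on a cart in front of the work surface, level with it; the furniture and walls round the work are solid. World frame = base frame: x ahead of the robot, y to its left, z up, the work surface at z = 0. Lengths are in mm, angles in rad, forces in N, time in s.
With the tool pointing down it reaches from about 350 to 775 mm from the base axis. Payload 7.3 kg.
Tool frame: the origin (TCP) lies on the front face of the gripper's body, between the roots of the fingers; the fingertips stand 66 mm ahead of it and the grasp point (between the pads) lies 47 mm ahead of it (bot.tip_extent is the distance from the TCP to the fingertips, in mm); z points along the fingers, y is the line along which they close (so a half turn about z gives the same grasp; the last joint's range is limited). The gripper opens to 92 mm and grips with 3 to 60 N. Pads are 19 mm wide; open, the fingers measure 130 mm over their backs; the gripper's body (75 mm by 190 mm) begins 47 mm behind the grasp point.
Start: joints at [1.153, 0.342, 1.524, -0, 1.275, -0.146], TCP at [140.927, 505.745, 292.241] pointing down, gripper open.
Joint ranges: [-2.53, 2.53], [-0.77, 2.02], [0.04, 2.7], [-1, 4.14], [0.28, 2.66], [-3.11, 3.11]. Speed limits (rad/s): [2.57, 2.57, 3.14, 3.14, 3.14, 3.14].

INTERFACE

Orientations are given as [roll, pitch, yaw] about the fixed x, y, z axes, in that order (R = Rz(yaw) Ry(pitch) Rx(roll)).
In Python, from plant import readout, viewer, order, bot gives the robot as it stands.
- The arm moves only by the shell command python3 -m creep 'ROWS'. ROWS is text: rows parted by semicolons, each of 7 numbers parted by spaces: the shift along the world's x, y, z in m, then the turn, a rotation vector about the world's x, y, z in rad, then the opening in per cent of the stroke, from 0 (shut) to 100 (fully open). A call has 1 to 8 rows; each row shifts and turns the commanded pose from where the row before left it; what a row does not reach is not made up. A row lasts 1/12 s, in which the tool goes at most 41.7 mm and 7.16 degrees, less where a joint would pass 70% of its speed; a pose out of reach is approached as far as the arm can. A call is refused whole if a number of a shift passes 0.0417 or a number of a turn 0.125, either way. A call with a gripper value outside its range is refused whole. The fingers move at their own pace and stop on an object; the grip force is fixed at half the most. Time passes only in rows, so rows that do not move let the fingers close. It gives the time, the measured TCP pose, the force, the opening and the grip force at its end, in the units of the state.
- readout.get_obs(): the state, without advancing time (a new reading comes with each control period).
- viewer.capture(name): name is "scene" or "top" or "wrist"; returns the picture (480x640x3 uint8, red, green, blue); there is no depth.
- viewer.camera_info(name): a dict with "fx", "fy", "cx", "cy" (pixels), "origin" and "rotation" of the camera in the world. Camera axes: x right, y up, looking along -z (the intrinsics and any distortion apply to the point x, -y, -z); pixel columns grow to the right and rows downward; lengths in mm; the calibration is good to about 2 mm. A picture is of the moment at which its call begins: read the wrist's pose just before it. camera_info takes no time and is no camera call; for the wrist camera it gives the pose at the moment of the call.
- order.close_job(): hands the job in; it is judged then, once.
The state is a dict: "time": time; "joint_positions": joint angles; "dq": joint speeds; "tau": joint torques, N m; "tool_pos": TCP position; "tcp_rot": TCP orientation; "contact_force": force on the tool from outside, world axes, zero at the start; "moment": the same for the moment, N m; "grip_width": finger opening in mm; "finger_force": force on a finger pad.
Only numpy, scipy, OpenCV 4.12 (cv2) and the standard library are available. Lean on these libraries where they do the work, as an engineer would, in place of code of your own. Each camera call takes 0.05 s, during which the arm holds its last target. There are 200 camera calls.

TASK

Take only the top adapter from the spring-lift magazine, so that the one beneath it rises to the top in its place, and set it down flat (do not drop it) in the empty marking nest, lengthwise in the pocket, either way round. Leave the adapter that is already in the other nest where it is.

Things in the scene. Friction and masses are not known exactly. Their poses are not given: they have to be found in the camera images.
- adapter_top_center (a point): Centre (half-way up) of the top adapter of three lying flat in the magazine: a black box 44 mm wide (its x), 92 mm long with its cable stub (its y), 26 mm thick (its z, up), 0.12 kg. Its upper 14 mm stand clear of the magazine's corner angles. Grasp it across the 44 mm, at mid-length, the fingers no deeper than its lower face (13 mm below this point) or they take the next one too.
- adapter_next_center (a point): Centre of the adapter right beneath it, the same size; it lies 26 mm lower and must stay in the magazine and rise to where the top one was, its centre about 87 mm above the bench.
- nest_floor (a point): Pocket floor centre of the empty marking nest: aluminium plate 74 x 130 x 8 mm fixed to the bench, floor 8 mm above the bench, four steel corner angles 12 mm high round a pocket 56 mm across (its x) and 104 mm long (its y), z up, 72 mm open amid each long side for fingers. A seated adapter lies flat, its length along y, its centre 13 mm above this point.
- adapter_loaded_center (a point): Centre of the adapter that already lies in the other, equal nest; a bystander to be left where it is.
- magazine: Spring-lift magazine fixed to the bench, origin under its base, z up, x, y as the adapters'. Base 90 x 126 x 8 mm; four steel corner angles to 86 mm above the bench, inside 50 x 98 mm, leave 66 mm open amid each long side for fingers. The soft-sprung plate under the stack gives 9 mm at 0.5 N; as the top adapter is lifted, the others rise with it by 26 mm and stop. Top of stack about 100 mm up.

How it is judged (in metres and radians):
On the way:
1. the top adapter is lifted clear of the magazine and the next one has risen to the top (height (world z) of adapter_top_center above 0.115 m and height (world z) of adapter_next_center above 0.077 m), for 0.1 s.
At the end, for the whole second after the job is handed in: The former top adapter lies released and flat (10 deg) in the once empty nest, centre within 12 mm of the pocket's and at most 17 mm above its floor, lengthwise within 11 deg; the next adapter has risen in the magazine (centre above 77 mm, under 36 mm from its start); the loaded one moved < 20 mm (horizontal distance between adapter_top_center and nest_floor below 0.012 m and z of adapter_top_center in the frame of nest_floor below 0.017 m and angle between adapter_top_center's own z axis and vertical below 0.17 rad and angle between the y axis of adapter_top_center and the y axis of nest_floor, either way round below 0.2 rad and height (world z) of adapter_next_center above 0.077 m and distance of adapter_next_center from where it was at the start of the episode below 0.036 m and distance of adapter_loaded_center from where it was at the start of the episode below 0.02 m); the robot touches nothing.
It fails at once if the next adapter is pulled up out of the magazine (centre above 120 mm) (height (world z) of adapter_next_center above 0.12 m).
It fails at once if the adapter is let go over the nest more than about 30 mm too high (horizontal distance between adapter_top_center and nest_floor below 0.08 m and height (world z) of adapter_top_center above 0.05 m and contact force between the fingers and anything else below 0.05 N).
It fails at once if the adapter in the other nest is moved by 20 mm (distance of adapter_loaded_center from where it was at the start of the episode above 0.02 m).
It also fails if it takes over 32 s, if anything falls off the work surface, if the arm or the gripper's body presses on something with over 40 N, if the wrist force passes 120 N, or if a joint passes its speed limit or range.

## Working session

There is one attempt and no reset: what is moved stays moved. The work goes in short steps, Python scripts to look and compute and a shell command to move; the robot and the scene stay as the last step left them, time stands still between calls to the robot, and variables do not carry over. Pictures are saved under pics/ and viewed, at most 10 in all, crops included, and the job is handed in when it is done.

```bash
mkdir -p pics
python3 - <<'E'
from plant import readout, viewer
import cv2
o=readout.get_obs(); print({k:o[k] for k in('time','tool_pos','tcp_rot','grip_width','contact_force')})
ims=[]
for n in('top','scene'):
    im=viewer.capture(n); cv2.imwrite(f'pics/{n}0.png',im[:,:,::-1]); print(n,viewer.camera_info(n))
E
```

```text
{'time': 0.0, 'tool_pos': array([140.81279813, 505.44885234, 291.56537492]), 'tcp_rot': array([-3.14010090e+00, -2.06468609e-04,  2.86976790e+00]), 'grip_width': 91.8230422702594, 'contact_force': array([ 0.6053738 , -0.2455651 , -0.39352108])}
top {'fx': 458.21989130729173, 'fy': 458.21989130729173, 'cx': 323.3320858562513, 'cy': 234.65469393822383, 'origin': array([362.01491401, 101.54655782, 908.47823018]), 'rotation': array([ 2.15318024e-01,  1.59366086e-03, -1.62629397e+00])}
scene {'fx': 576.9139490378693, 'fy': 576.9139490378693, 'cx': 318.08141472965696, 'cy': 243.73586126782655, 'origin': array([281.4619473 , 600.88796878, 740.12593677]), 'rotation': array([ 7.07952154e-01,  1.91790185e-03, -2.70659009e+00])}
```

View pics/top0.png

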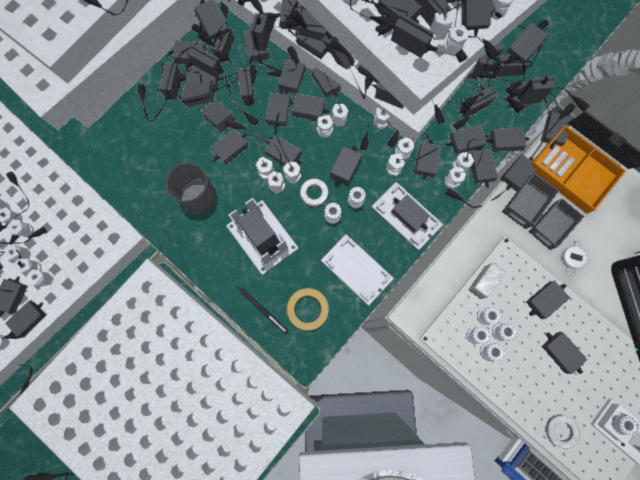

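View pics/scene0.png

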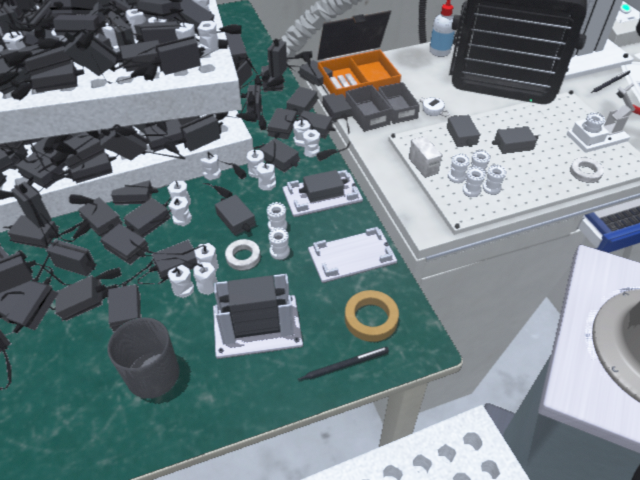

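The top view shows the magazine near (260,228), the empty nest near (357,268) and the loaded nest near (410,213). The scene view has them near (256,310), (352,255) and (322,187). Next I'll measure with masks and zoomed crops.

```bash
cat > h.py <<'E'
import numpy as np, cv2
from scipy.spatial.transform import Rotation as R
from plant import viewer
def cast(ci,uv,z):
    uv=np.atleast_2d(np.float64(uv)); M=R.from_euler('xyz',ci['rotation']).as_matrix()
    d=np.c_[(uv[:,0]-ci['cx'])/ci['fx'],-(uv[:,1]-ci['cy'])/ci['fy'],-np.ones(len(uv))]@M.T
    o=np.array(ci['origin']); return o+d*((z-o[2])/d[:,2])[:,None]
def proj(ci,P):
    M=R.from_euler('xyz',ci['rotation']).as_matrix(); c=(np.atleast_2d(P)-ci['origin'])@M
    return np.c_[ci['cx']+ci['fx']*c[:,0]/-c[:,2],ci['cy']-ci['fy']*c[:,1]/-c[:,2]]
def rect(P):
    (c,s,a)=cv2.minAreaRect(np.float32(P[:,:2])); b=cv2.boxPoints((c,s,a)); e=[b[1]-b[0],b[2]-b[1]]
    l=max(e,key=np.linalg.norm); return np.round(c,1),np.round(sorted(s),1),round(np.degrees(np.arctan2(l[1],l[0]))%180,1)
E
python3 - <<'E'
from h import *
seeds={'top':{'nest':(357,268),'mag':(240,240)},'scene':{'nest':(352,258),'mag':(225,335)}}
for n in('top','scene'):
    ci=viewer.camera_info(n); im=cv2.imread(f'pics/{n}0.png'); hsv=cv2.cvtColor(im,cv2.COLOR_BGR2HSV)
    w=cv2.inRange(hsv,(0,0,150),(180,45,255)); k,lab,st,_=cv2.connectedComponentsWithStats(w)
    for s,p in seeds[n].items():
        roi=lab[p[1]-8:p[1]+9,p[0]-8:p[0]+9]; v=roi[roi>0]
        i=np.bincount(v).argmax(); ys,xs=np.where(lab==i)
        print(n,s,st[i],rect(cast(ci,np.c_[xs,ys],8)))
    x,y=(215,190) if n=='top' else (205,260)
    cv2.imwrite(f'pics/{n}_c.png',cv2.resize(im[y:y+100,x:x+100],None,fx=5,fy=5,interpolation=cv2.INTER_CUBIC))
a=cv2.imread('pics/top_c.png');b=cv2.imread('pics/scene_c.png')
cv2.imwrite('pics/crops.png',cv2.resize(np.hstack([a,b]),(800,400)))
E
```

```text
top nest [ 321  235   73   70 2424] (array([486.1,  29.9]), array([ 74.2, 130.3]), np.float32(43.3))
top mag [227 210  41  64 570] (array([553.6, 243.4]), array([ 35.1, 141.7]), np.float32(33.8))
scene nest [ 308  227   89   55 2746] (array([489.1,  27.9]), array([ 81.8, 130.9]), np.float32(43.1))
scene mag [ 213  305   90   52 1255] (array([563.1, 216.1]), array([ 90.7, 126. ]), np.float32(33.9))
```

View pics/crops.png

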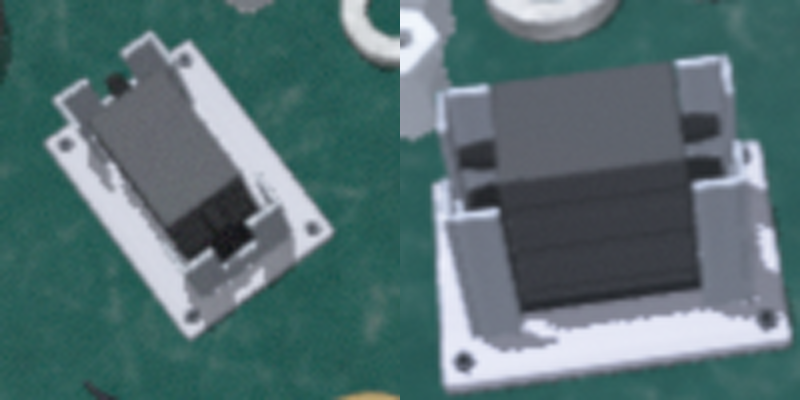

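The crops show the magazine base square and unobstructed in the scene view. It fits 90.7 x 126 mm with centre (563,216) and length at 33.9°. The nest fits 74.2 x 130.3 mm with centre (486,30) and length at 43.3°. Both match the given sizes, so I'm moving over the magazine: dx +422, dy −289, turn +49.5°.

```bash
python3 -m creep '0.0264 -0.0181 0.015 0 0 0.054 100;0.0264 -0.0181 0.015 0 0 0.054 100;0.0264 -0.0181 0.01 0 0 0.054 100;0.0264 -0.0181 0 0 0 0.054 100;0.0264 -0.0181 0 0 0 0.054 100;0.0264 -0.0181 0 0 0 0.054 100;0.0264 -0.0181 0 0 0 0.054 100;0.0264 -0.0181 0 0 0 0.054 100'
python3 -m creep '0.0264 -0.0181 0 0 0 0.054 100;0.0264 -0.0181 0 0 0 0.054 100;0.0264 -0.0181 0 0 0 0.054 100;0.0264 -0.0181 0 0 0 0.054 100;0.0264 -0.0181 0 0 0 0.054 100;0.0264 -0.0181 0 0 0 0.054 100;0.0264 -0.0181 0 0 0 0.054 100;0.0264 -0.0181 0 0 0 0.054 100'
python3 -m creep '0 0 -0.01 0 0 0 100;0 0 -0.03 0 0 0 100;0 0 -0.03 0 0 0 100;0 0 -0.02 0 0 0 100;0 0 0 0 0 0 100;0 0 0 0 0 0 100'
python3 - <<'E'
from h import *
im=viewer.capture('wrist'); cv2.imwrite('pics/w1.png',im[:,:,::-1])
print(viewer.camera_info('wrist'))
for n,c,o in(('top',[(92,120),(165,72),(245,178),(172,222)],(215,190)),('scene',[(95,92),(270,62),(288,160),(98,185)],(205,260))):
    P=cast(viewer.camera_info(n),np.array(c)/4+o,100); print(n,rect(P))
E
```

```text
time: 0.77
tool_pos: [353.1, 359.8, 332.0]
tcp_rot: [-3.141, -0.001, -2.979]
contact_force: [0.2, 0.5, -0.3]
grip_width: 91.6
finger_force: 0.0
time: 1.43
tool_pos: [564.4, 215.0, 331.8]
tcp_rot: [3.141, -0.001, -2.547]
contact_force: [0.3, -0.2, 0.0]
grip_width: 91.8
finger_force: 0.0
time: 1.93
tool_pos: [562.7, 216.2, 241.4]
tcp_rot: [3.14, -0.003, -2.55]
contact_force: [-0.7, 0.2, 0.4]
grip_width: 91.7
finger_force: 0.0
{'fx': 370.30502051539486, 'fy': 370.30502051539486, 'cx': 318.71483142906146, 'cy': 241.39385671318027, 'origin': array([492.0981613 , 167.50441717, 335.25227987]), 'rotation': array([-3.16738651e-01, -6.29060984e-04,  2.16286950e+00])}
top (array([559.1, 212.2]), array([39.6, 64. ]), np.float32(34.0))
scene (array([560. , 218.6]), array([42.3, 63.8]), np.float32(34.0))
```

View pics/w1.png

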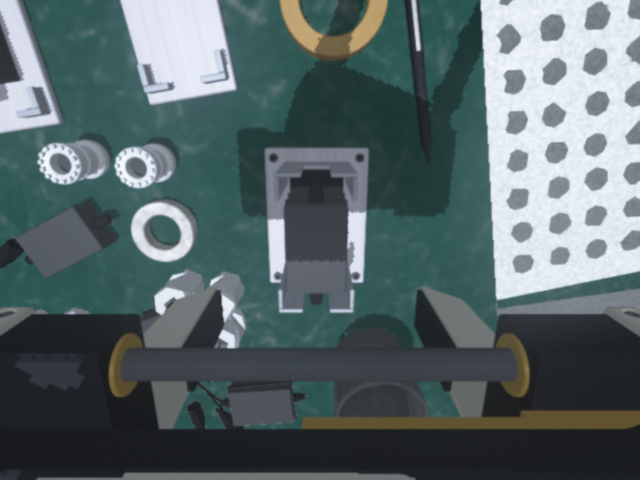

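The wrist view shows the adapter's top face between columns 284 and 350, rows 202 to 293, centred between the fingers. The white knobs at (180–240,285) are clear of the left finger. I'll cast the face corners for a check before going down.

Run:
```python
from h import *
ci=viewer.camera_info('wrist')
print(rect(cast(ci,[(285,203),(347,203),(351,293),(283,293)],100)), rect(cast(ci,[(265,149),(368,149),(366,282),(269,282)],8)))
print(cast(ci,[(225,290),(180,290)],40), proj(ci,[[563,216,100]]))
```

```text
(array([561.6, 213. ]), array([47.6, 64.2]), np.float32(33.9)) (array([564. , 214.8]), array([ 93.6, 124.8]), np.float32(33.9))
[[655.33960178 178.51303796  40.        ]
 [677.33943063 145.78124999  40.        ]] [[319.48984664 253.74851776]]
```

All estimates agree on about (562.5, 215.3) at 33.9°. I'll go down to TCP z ≈ 144, which puts the tips at 78, above the lower face at 74, then close.

```bash
python3 -m creep '0 -0.001 -0.02 0 0 0 100;0 0 -0.025 0 0 0 100;0 0 -0.025 0 0 0 100;0 0 -0.015 0 0 0 100;0 0 -0.008 0 0 0 100;0 0 -0.004 0 0 0 100;0 0 0 0 0 0 100;0 0 0 0 0 0 100'
python3 -m creep '0 0 0 0 0 0 40;0 0 0 0 0 0 40;0 0 0 0 0 0 30;0 0 0 0 0 0 30;0 0 0 0 0 0 30;0 0 0 0 0 0 30;0 0 0 0 0 0 30;0 0 0 0 0 0 30'
```

```text
time: 2.65
tool_pos: [564.2, 215.4, 146.8]
tcp_rot: [-3.141, 0.003, -2.549]
contact_force: [-0.8, -0.0, 0.9]
grip_width: 91.6
finger_force: 0.0
time: 3.32
tool_pos: [563.3, 215.1, 145.2]
tcp_rot: [3.142, -0.0, -2.549]
contact_force: [0.1, -0.0, 0.4]
grip_width: 43.6
finger_force: 30.1
```

It is gripped at 43.6 mm with 30 N. Lifting gently.

```bash
python3 -m creep '0 0 0.004 0 0 0 30;0 0 0.006 0 0 0 30;0 0 0.008 0 0 0 30;0 0 0.008 0 0 0 30;0 0 0.01 0 0 0 30;0 0 0.012 0 0 0 30;0 0 0.015 0 0 0 30;0 0 0.015 0 0 0 30'
python3 -m creep '0 0 0.02 0 0 0 30;0 0 0.02 0 0 0 30;0 0 0.012 0 0 0 30;0 0 0 0 0 0 30;0 0 0 0 0 0 30'
python3 - <<'E'
from h import *
im=viewer.capture('scene')[...,::-1]; cv2.imwrite('pics/s2.png',cv2.resize(im[120:400,150:470],None,fx=2,fy=2))
E
```

```text
time: 3.98
tool_pos: [563.2, 215.1, 224.7]
tcp_rot: [3.142, 0.0, -2.549]
contact_force: [0.6, -0.1, -0.8]
grip_width: 43.4
finger_force: 30.0
time: 4.4
tool_pos: [563.4, 215.2, 276.2]
tcp_rot: [-3.141, 0.002, -2.549]
contact_force: [-0.9, -0.7, -2.0]
grip_width: 44.0
finger_force: 30.0
```

View pics/s2.png

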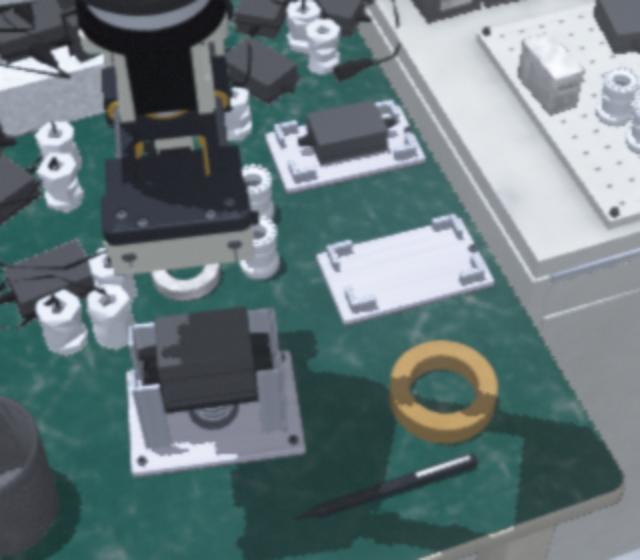

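The scene crop shows only two adapters left in the magazine, the next one risen to the corner tops (crop ~(205,340)). The gripper holds one. Now moving over the nest: dx −77, dy −185, turn +0.164.

```bash
python3 -m creep '-0.0097 -0.0231 0 0 0 0.0205 30;-0.0097 -0.0231 0 0 0 0.0205 30;-0.0097 -0.0231 0 0 0 0.0205 30;-0.0097 -0.0231 0 0 0 0.0205 30;-0.0097 -0.0231 0 0 0 0.0205 30;-0.0097 -0.0231 0 0 0 0.0205 30;-0.0097 -0.0231 0 0 0 0.0205 30;-0.0097 -0.0231 0 0 0 0.0205 30'
python3 -m creep '0 0 -0.015 0 0 0 30;0 0 -0.02 0 0 0 30;0 0 -0.01 0 0 0 30;0 0 0 0 0 0 30;0 0 0 0 0 0 30'
python3 - <<'E'
from h import *
ci=viewer.camera_info('wrist')
im=viewer.capture('wrist')[...,::-1].copy(); cv2.imwrite('pics/w3.png',im)
t=np.radians(43.3);u=np.array([np.cos(t),np.sin(t)]);v=np.array([-u[1],u[0]])
Q=[[*(np.array([486.1,29.9])+a*65*u+b*37*v),8] for a,b in((1,1),(1,-1),(-1,-1),(-1,1))]
print(proj(ci,Q).round())
E
```

```text
time: 5.12
tool_pos: [484.5, 29.4, 274.1]
tcp_rot: [3.14, -0.002, -2.384]
contact_force: [0.7, -0.5, -2.4]
grip_width: 43.3
finger_force: 30.0
time: 5.53
tool_pos: [485.2, 30.4, 229.3]
tcp_rot: [3.139, -0.002, -2.385]
contact_force: [-0.7, -0.4, -0.3]
grip_width: 43.6
finger_force: 30.0
[[357. 292.]
 [278. 292.]
 [272. 149.]
 [362. 149.]]
```

View pics/w3.png

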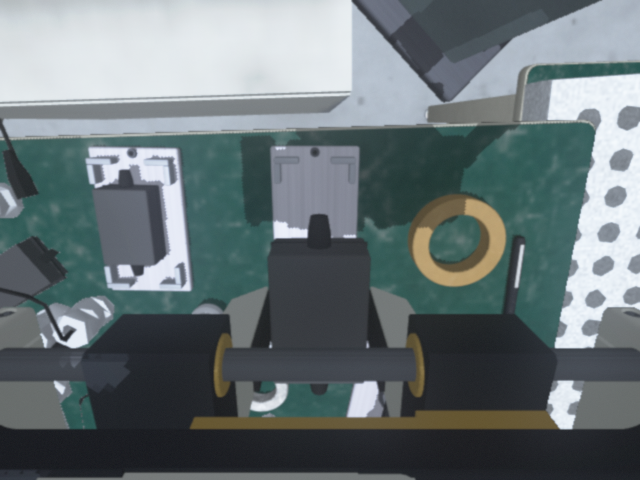

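The wrist view shows the nest plate's near edge corners at (271,146) and (359,146) against a prediction of (272,149) and (362,149), so it agrees within about 2 mm. The adapter is held straight and the loaded nest is well to the left. I'll descend with a small correction.

```bash
python3 -m creep '0.001 -0.0015 -0.015 0 0 0 30;0 0 -0.025 0 0 0 30;0 0 -0.025 0 0 0 30;0 0 -0.025 0 0 0 30;0 0 -0.02 0 0 0 30;0 0 -0.015 0 0 0 30;0 0 -0.01 0 0 0 30;0 0 -0.006 0 0 0 30'
python3 -m creep '0 0 -0.003 0 0 0 30;0 0 0 0 0 0 30;0 0 0 0 0 0 30'
```

```text
time: 6.25
tool_pos: [486.9, 29.0, 88.7]
tcp_rot: [3.141, -0.0, -2.385]
contact_force: [-0.2, 0.1, -1.5]
grip_width: 43.7
finger_force: 30.0
time: 6.5
tool_pos: [487.3, 28.8, 87.0]
tcp_rot: [-3.141, 0.001, -2.385]
contact_force: [-0.1, 0.2, -2.1]
grip_width: 43.8
finger_force: 30.0
```

```bash
python3 -m creep '0 0 -0.0015 0 0 0 30;0 0 -0.0015 0 0 0 30;0 0 -0.001 0 0 0 30;0 0 -0.001 0 0 0 30;0 0 0 0 0 0 30;0 0 0 0 0 0 30'
python3 -m creep '0 0 -0.001 0 0 0 30;0 0 0 0 0 0 30;0 0 0 0 0 0 30'
python3 -m creep '0 0 -0.001 0 0 0 30;0 0 0 0 0 0 30;0 0 0 0 0 0 30'
```

```text
time: 7.0
tool_pos: [487.2, 28.8, 83.9]
tcp_rot: [-3.14, 0.002, -2.385]
contact_force: [-6.1, -0.0, 24.7]
grip_width: 43.8
finger_force: 30.0
time: 7.25
tool_pos: [487.3, 28.8, 83.8]
tcp_rot: [-3.139, 0.002, -2.385]
contact_force: [-9.0, -0.3, 34.3]
grip_width: 43.4
finger_force: 30.0
time: 7.5
tool_pos: [487.3, 28.9, 83.3]
tcp_rot: [-3.139, 0.002, -2.385]
contact_force: [-10.0, 0.3, 39.2]
grip_width: 43.3
finger_force: 30.0
```

Contact came about 4–5 mm earlier than expected. I'll relieve the force and look before releasing.

```bash
python3 -m creep '0 0 0.002 0 0 0 30;0 0 0.0005 0 0 0 30;0 0 0 0 0 0 30'
python3 - <<'E'
from h import *
a=viewer.capture('scene')[...,::-1]; b=viewer.capture('wrist')[...,::-1]
a=cv2.resize(a[170:300,260:430],None,fx=3,fy=3,interpolation=cv2.INTER_CUBIC); b=cv2.resize(b[140:400,220:420],(300,390))
cv2.imwrite('pics/c4.png',np.hstack([a[:, :500],b]))
E
```

```text
time: 7.75
tool_pos: [487.4, 28.8, 83.3]
tcp_rot: [-3.14, 0.002, -2.385]
contact_force: [-3.9, 1.1, 15.2]
grip_width: 43.5
finger_force: 30.0
```

View pics/c4.png

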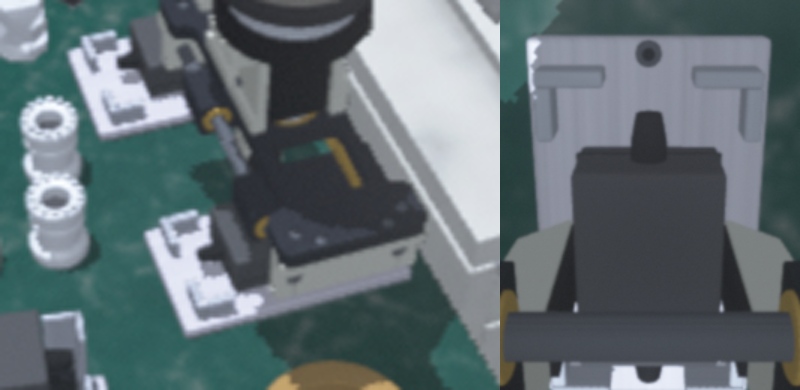

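The views show the adapter lying low and level between the corner angles, laterally centred, with its stub tip about 6 mm short of the front angles. It is resting on the floor; the grip was simply a bit high. I'll ease the load and open part way to 60 mm.

```bash
python3 -m creep '0 0 0.001 0 0 0 30;0 0 0 0 0 0 30;0 0 0 0 0 0 52;0 0 0 0 0 0 60;0 0 0 0 0 0 66;0 0 0 0 0 0 66;0 0 0 0 0 0 66'
python3 -m creep '0 0 0.008 0 0 0 66;0 0 0.015 0 0 0 66;0 0 0.025 0 0 0 66;0 0 0.03 0 0 0 66;0 0 0.03 0 0 0 66;0 0 0.03 0 0 0 66;0 0 0.01 0 0 0 66;0 0 0 0 0 0 66'
python3 - <<'E'
from h import *
ci=viewer.camera_info('wrist')
b=viewer.capture('wrist')[...,::-1]; a=viewer.capture('scene')[...,::-1]
cv2.imwrite('pics/c5.png',np.hstack([cv2.resize(b[110:360,200:450],(400,400)),cv2.resize(a[200:330,240:370],(400,400))]))
t=np.radians(43.3);u=np.array([np.cos(t),np.sin(t)]);v=np.array([-u[1],u[0]])
Q=[[*(np.array([486.1,29.2])+p*32*u+q*22*v),34] for p,q in((1,1),(1,-1),(-1,-1),(-1,1))]
print(((proj(ci,Q)-[200,110])*1.6).round())
E
```

```text
time: 8.43
tool_pos: [486.6, 28.8, 82.5]
tcp_rot: [3.141, -0.0, -2.385]
contact_force: [-0.2, -0.3, -0.2]
grip_width: 60.4
finger_force: 0.0
time: 9.1
tool_pos: [488.0, 28.8, 234.2]
tcp_rot: [-3.137, 0.004, -2.385]
contact_force: [0.1, 0.7, 0.0]
grip_width: 60.6
finger_force: 0.0
[[237. 248.]
 [154. 247.]
 [151. 128.]
 [240. 128.]]
```

View pics/c5.png

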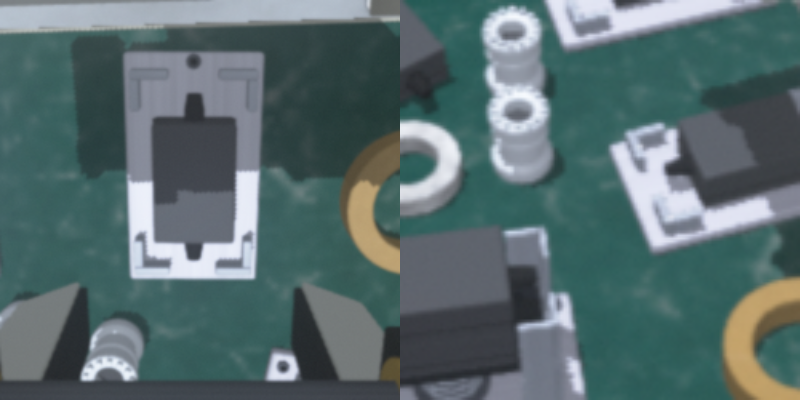

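The adapter lies straight within the nest: face corners (153,118) to (235,242) in the crop, plate corners (125,52) to (255,278). I'll do a numeric check, then hand in.

Run:
```python
from h import *
ci=viewer.camera_info('wrist'); s=lambda p:np.array(p)/1.6+[200,110]
f=[(153,118),(236,118),(234,242),(155,242)]; p=[(124,52),(264,52),(255,278),(131,278)]
for z in(34,40):print(z,rect(cast(ci,s(f),z)))
print(rect(cast(ci,s(p),8)))
```

```text
34 (array([480. ,  25.7]), array([41.3, 64.9]), np.float32(43.3))
40 (array([478.8,  24.5]), array([40.4, 63.5]), np.float32(43.3))
(array([481.3,  26.3]), array([ 72.1, 127.3]), np.float32(43.2))
```

The adapter's face is within 2 mm of the nest centre and its size fits z = 34, so it is seated flat and aligned to 0.1°. Handing in.

```bash
python3 -c "
from plant import order
print(order.close_job())"
```

```text
the job is handed in; nothing more can be done
None
```

The top adapter is in the once-empty nest, flat, about 1.5 mm off centre and aligned to 0.1° by my last wrist measurement; the next one rose in the magazine, the loaded nest was not touched, and I handed the job in after about 9 s of robot time (no verdict was returned).

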